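# Load the second filter disc into its end cap

### The job

One end cap of the pressure cell already has its filter disc; load the other. Push the dispenser's red plunger knob all the way in once and let it spring back, so that a single bronze disc slides out on to the landing; then nudge that disc sideways with the fingertips until it drops flat into the seat of the empty end cap. Only push: pick nothing up, let no second disc come out, and leave the disc that is already seated, the jars, the tweezers and the marker where they are.

Things in the scene. Friction and masses are not known exactly. Their poses are not given: they have to be found in the camera images.
- dispenser: Filter-disc dispenser, fixed: T-shaped aluminium block, deck (top) 24 mm above the bench. Origin on the bench under the magazine's axis; z up, +y the way the plunger pushes the disc out, x across. Wide part x = -108..108, y = 8..98 mm; stem x = -35..35, y = -56..8 mm. The end caps sit in the deck at (62, 54.5) and (-62, 54.5) mm, one on either side of the landing; which is which varies.
- magazine_top (a point): Centre of the top of the magazine, 65 mm above the bench, over the dispenser's origin. The magazine is a black collar (x = -32..32, y = -30..30 mm, top 18 mm above the deck) with four rods and a black ring (59 mm in diameter) round the stack of four discs. Behind it at y = -36..-55 mm is a grey spring housing, its top 21 mm above the deck.
- fence (a point): Middle of the top of the black fence that bounds the landing: x = -37..37, y = 79.5..85.5 mm of the dispenser, 5 mm above the deck. The landing is flat deck between the collar (y = 30 mm) and this fence, open on both sides towards the caps.
- plunger (a joint): Travel of the plunger in m along the dispenser's +y: 0 = out, at rest; 0.055 = fully in (hard stop). A spring returns it (4 N at rest, 9 N fully in, plus 1 N of damping at 0.05 m/s) in about half a second once released. Its flat tongue slides the lowest disc out and carries the rest of the stack until it is back; then they drop by one disc.
- knob_face (a point): Centre of the flat outer face of the red plunger knob (round, 33 mm in diameter, axis level, 28.5 mm above the bench). The face looks to the dispenser's -y and is pushed towards +y; nothing stands on the bench for 60 mm behind it. With the plunger at rest it is at local (0, -125, 28.5) mm of the dispenser.
- landing (a point): Point on the deck where the centre of the ejected disc comes to lie when the plunger is pushed fully in (local (0, 54) mm of the dispenser, 24 mm above the bench).
- cap_empty: Round steel end cap with the EMPTY seat, 66 mm in diameter, fixed in one of the two nests. Origin at the centre of its underside, 9 mm above the bench; z up. Its rim is 1.5 mm below the deck (z = 13.5 mm in its frame); the seat is a round recess about 49.5 mm in diameter and 7 mm deep, floor at z = 6.5 mm. A seated disc lies flush with the rim.
- cap_loaded: The same end cap with a disc already in its seat, in the other nest; its top is 1.5 mm below the deck, so fingers may pass over it.
- disc_1: Lowest bronze filter disc of the stack, the one that comes out: 44 mm in diameter, 7 mm thick, about 50 g. Origin at the centre of its underside; at the start on the deck in the magazine.
- disc_2: The second disc of the stack, like disc_1; must drop to the bottom of the magazine and stay there.
- disc_3: The third disc, as above.
- disc_4: The top disc, as above.
- disc_seated: The disc that already lies in cap_loaded, like disc_1.
- jar_blue: Loose sample jar with blue cap, 44 mm in diameter, 68 mm tall, standing beside the plunger. Origin under its centre.
- jar_white: Loose sample jar with white cap, 48 mm in diameter, 72 mm tall, standing beside the plunger on the other side. Origin under its centre.
- tweezers: Steel tweezers, 128 x 13 x 10 mm, lying on the bench beyond the landing. Origin under the centre, length along own y.
- marker: Felt marker with black cap, 128 x 17 x 18 mm, lying on the bench away to the left. Origin under the centre, length along own y.
Things that resemble listed ones, but are neither listed nor needed, are in the scene too. What is shaped like the disc_4 but pink or purple is not meant.

How it is judged (in metres and radians):
On the way, in this order (a step that is already met when the one before it is completed fails the run):
1. the plunger is pushed all the way in and the lowest disc is out on the landing (value of joint plunger above 0.05 m and y of disc_1 in the frame of dispenser above 0.048 m), for 0.05 s.
2. the plunger is back out, the stack has dropped and the one disc lies on the landing (value of joint plunger below 0.004 m and y of disc_1 in the frame of dispenser between 0.048 and 0.062 m and z of disc_1 in the frame of dispenser above 0.021 m and horizontal distance between each of disc_2, disc_3, disc_4 and dispenser below 0.006 m and z of disc_2 in the frame of dispenser below 0.028 m and z of disc_3 in the frame of dispenser below 0.035 m and z of disc_4 in the frame of dispenser below 0.042 m and horizontal distance between disc_1 and cap_empty above 0.025 m), for 0.1 s.
At the end, for the whole second after the job is handed in: disc_1 lies flat (0.06 rad) and still in the empty cap's seat, within 5 mm of its centre, at most 2.5 mm above the floor; plunger out (4 mm); the other three discs stacked at the bottom of the magazine; the seated disc in place; jars, tweezers, marker within 20 mm of their places (horizontal distance between disc_1 and cap_empty below 0.005 m and z of disc_1 in the frame of cap_empty below 0.009 m and angle between disc_1's own z axis and vertical below 0.06 rad and linear speed of disc_1 below 0.01 m/s and value of joint plunger below 0.004 m and horizontal distance between each of disc_2, disc_3, disc_4 and dispenser below 0.006 m and z of disc_2 in the frame of dispenser below 0.028 m and z of disc_3 in the frame of dispenser below 0.035 m and z of disc_4 in the frame of dispenser below 0.042 m and horizontal distance between disc_seated and cap_loaded below 0.005 m and z of disc_seated in the frame of cap_loaded below 0.009 m and distance of each of jar_blue, jar_white, tweezers, marker from where it was at the start of the episode below 0.02 m); the robot touches nothing.
It fails at once if a disc is lifted (more than 12 mm above the deck for the ejected disc, 8 mm above its place for the others) (height (world z) of disc_1 above 0.036 m or height (world z) of disc_seated above 0.0235 m or height (world z) of disc_2 above 0.039 m or height (world z) of disc_3 above 0.046 m or height (world z) of disc_4 above 0.053 m).
It fails at once if a second disc comes out of the magazine (horizontal distance between any of disc_2, disc_3, disc_4 and dispenser above 0.02 m).
It fails at once if the disc already seated is pushed out of its place (horizontal distance between disc_seated and cap_loaded above 0.008 m).
It fails at once if a jar, the tweezers or the marker is pushed away, lifted or knocked over (distance of any of jar_blue, jar_white, tweezers, marker from where it was at the start of the episode above 0.025 m).
It also fails if it takes over 50 s, if anything falls off the work surface, if the arm or the gripper's body presses on something with over 40 N, if the wrist force passes 120 N, or if a joint passes its speed limit or range.

### The arm

A 6-joint arm with a two-finger parallel gripper is mounted at the origin on a cart in front of the work surface, level with it; the furniture and walls round the work are solid. World frame = base frame: x ahead of the robot, y to its left, z up, the work surface at z = 0. Lengths are in m, angles in degrees, forces in N, time in s.
With the tool pointing down it reaches from about 0.325 to 0.85 m from the base axis. Payload 15.5 kg.
Tool frame: the origin (TCP) lies at the very end of the fingers, on their centre line; the grasp point (between the pads) lies arm.grip_depth behind it (arm.grip_depth is the distance from the TCP to the grasp point, in m); z points along the fingers, y is the line along which they close (so a half turn about z gives the same grasp; the last joint's range is limited). The gripper opens to 91 mm and grips with 3 to 60 N. Pads are 32 mm wide; open, the fingers measure 118 mm over their backs; the gripper's body (76 mm by 178 mm) begins 60 mm behind the grasp point.
Start: joints at [63.913, 28.281, 77.091, -0, 74.628, -5.472], TCP at [0.22, 0.585, 0.214] pointing down, gripper open.
Joint ranges: [-166.48, 166.48], [-47.26, 123.95], [12.59, 153.08], [-70.14, 250.14], [6.76, 159.57], [-176.63, 176.63]. Speed limits (degrees/s): [108.29, 108.29, 147.25, 172.46, 172.46, 172.46].

### API

Orientations are given as a 3x3 rotation matrix whose columns are the frame's x, y, z axes.
In Python, from rig import arm gives the robot as it stands. Calls block until the motion is done:
- arm.move_to(position, orientation): joint-space move of the TCP to a pose.
- arm.move_l(position, orientation=None, feed=0.15): straight line of the TCP; orientation=None keeps the orientation; feed is the mean speed in m/s.
- arm.move_joints(angles): joint-space move.
- arm.grip(opening): finger opening in m; the grip force is fixed at half the most; returns when the fingers have stopped.
- arm.sleep(seconds).
- arm.solve_ik(position, orientation): joint angles nearest the present ones, or None.
- arm.snapshot(name): name is "scene" or "top" or "wrist"; returns the picture (480x640x3 uint8, red, green, blue); there is no depth.
- arm.get_calibration(name): a dict with "intrinsics" (3x3 intrinsics, pixels), "cam_to_world" (4x4, takes a point from camera to world coordinates). Camera axes: x right, y down, z forward; pixel columns grow to the right and rows downward; lengths in m; the calibration is good to about 2 mm. A picture is of the moment at which its call begins: read the wrist's pose just before it. get_calibration takes no time and is no camera call; for the wrist camera it gives the pose at the moment of the call.
A pose or a line that the arm cannot do raises arm.Unreachable and nothing moves.
- arm.sign_off(): hands the job in; it is judged then, once.
Readings, each from a call of its own:
- arm.current_t(): time.
- arm.current_joint_positions(): joint angles.
- arm.current_dq(): joint speeds.
- arm.current_tau(): joint torques, N m.
- arm.current_ee_pos(): TCP position.
- arm.current_tool_rot(): TCP orientation.
- arm.current_force(): force on the tool from outside, world axes, zero at the start.
- arm.current_torque(): the same for the moment, N m.
- arm.current_width(): finger opening in m.
- arm.current_grasp_force(): force on a finger pad.
Only numpy, scipy, OpenCV 4.12 (cv2) and the standard library are available. Lean on these libraries where they do the work, as an engineer would, in place of code of your own. Each camera call takes 0.05 s, during which the arm holds its last target. There are 200 camera calls.

## Working session

There is one attempt and no reset: what is moved stays moved. The work goes in short steps, each a Python script; the robot and the scene stay as the last script left them, time stands still between calls to the robot, and variables do not carry over. Pictures are saved under pics/ and viewed, at most 10 in all, crops included, and the job is handed in when it is done.

```bash
mkdir -p pics; ls; python3 - <<'E'
from rig import arm
import cv2,numpy as np
for n in("top","scene"):
    im=arm.snapshot(n); cv2.imwrite(f"pics/{n}0.png",im[...,::-1])
    c=arm.get_calibration(n); print(n,np.round(c["intrinsics"],1).tolist(),np.round(c["cam_to_world"],4).tolist())
print(arm.current_t(),arm.grip_depth)
E
```

```text
pics
top [[445.2, 0.0, 326.8], [0.0, 445.2, 240.6], [0.0, 0.0, 1.0]] [[0.0097, -0.9797, 0.2004, 0.4287], [-1.0, -0.0099, 0.0002, 0.1246], [0.0018, -0.2004, -0.9797, 0.9029], [0.0, 0.0, 0.0, 1.0]]
scene [[438.0, 0.0, 306.0], [0.0, 438.0, 239.1], [0.0, 0.0, 1.0]] [[0.6689, -0.5335, 0.5177, 0.0873], [-0.7433, -0.4718, 0.4743, -0.3466], [-0.0088, -0.702, -0.7121, 0.7763], [0.0, 0.0, 0.0, 1.0]]
0.1 0.0188
```

View pics/top0.png

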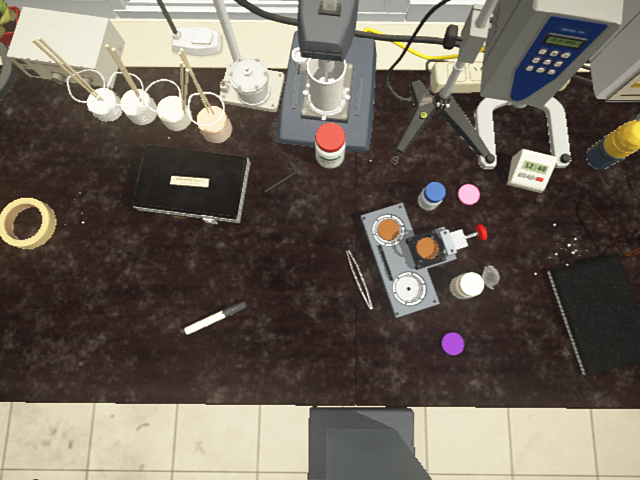

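View pics/scene0.png

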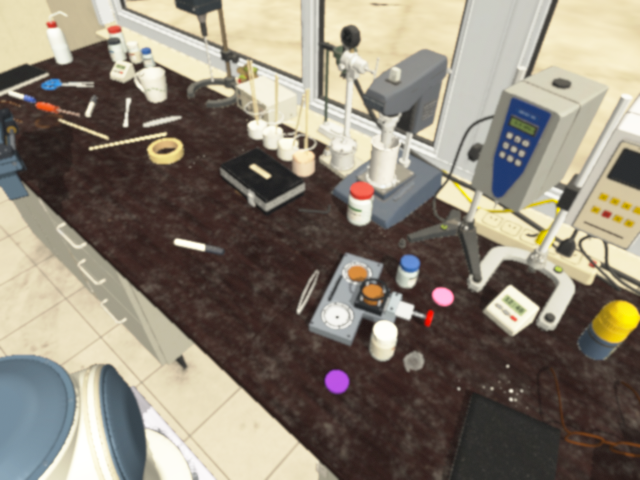

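The top view shows the dispenser around (410,258). Its knob is at (482,232), the loaded cap (bronze) at (388,231) and the empty cap (steel) at (409,289). Lookalikes are the pink disc (469,194), the purple disc (453,344) and a red-capped jar (330,138); the red knob on the dispenser's stem is the one I want. I'll check that in an enlarged crop.

```bash
python3 - <<'E'
import cv2
im=cv2.imread("pics/top0.png")[175:325,340:500]
cv2.imwrite("pics/crop0.png",cv2.resize(im,None,fx=5,fy=5,interpolation=cv2.INTER_CUBIC)[:600*5//4][:, :800][:750])
E
python3 -c "
import cv2;im=cv2.imread('pics/top0.png')[195:325,345:500];cv2.imwrite('pics/crop0.png',cv2.resize(im,None,fx=4.6,fy=4.6,interpolation=cv2.INTER_CUBIC))"
```

```text
(no output)
```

View pics/crop0.png

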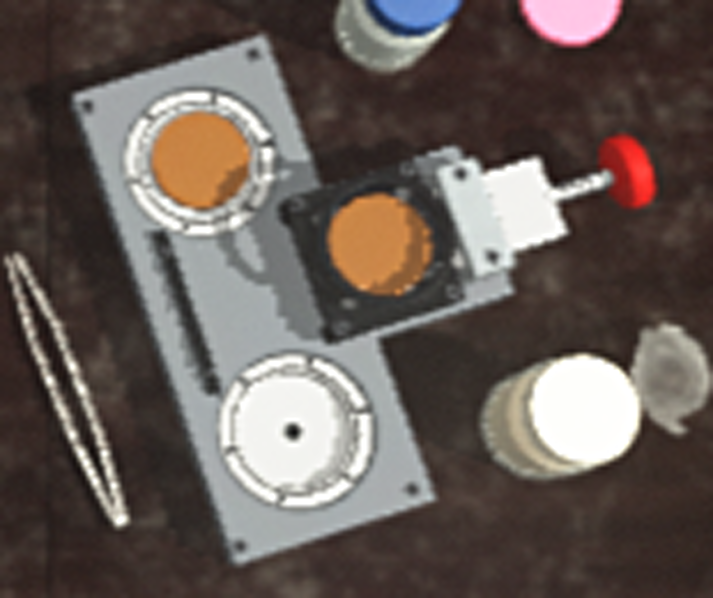

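```bash
cat > h.py <<'E'
import numpy as np, cv2
from rig import arm
def project(P,n,c=None):
    c=c or arm.get_calibration(n); T=np.linalg.inv(c["cam_to_world"]); p=(T[:3,:3]@np.atleast_2d(P).T).T+T[:3,3]
    q=(c["intrinsics"]@p.T).T; return q[:,:2]/q[:,2:]
def back(uv,z,n,c=None):
    c=c or arm.get_calibration(n); T=np.array(c["cam_to_world"]); d=T[:3,:3]@np.linalg.inv(c["intrinsics"])@[*uv,1]
    return T[:3,3]+d*(z-T[2,3])/d[2]
def fit(L,W):  # 2d rigid fit local->world
    L=np.array(L);W=np.array(W);a=L-L.mean(0);b=W-W.mean(0)
    th=np.arctan2((a[:,0]*b[:,1]-a[:,1]*b[:,0]).sum(),(a*b).sum());R=np.array([[np.cos(th),-np.sin(th)],[np.sin(th),np.cos(th)]])
    t=W.mean(0)-R@L.mean(0); return th,t,(W-(L@R.T+t))
E
python3 - <<'E'
from h import *
pts=[((75,95),(108,98),24),((265,37),(108,8),24),((436,497),(-108,8),24),((238,563),(-108,98),24),((201,162),(62,54.5),22.5),((297,431),(-62,54.5),22.5)]
L=[];W=[]
for (u,v),l,z in pts:
    W.append(back(((u+.5)/4.6-.5+345,(v+.5)/4.6-.5+195),z/1000,"top")[:2]);L.append(np.array(l)/1000)
th,t,r=fit(L,W);print(np.degrees(th),t,np.round(r*1000,1).tolist())
R=np.array([[np.cos(th),-np.sin(th)],[np.sin(th),np.cos(th)]])
for n,l,z in [("knob",(0,-.125),.0285),("mag",(0,0),.065),("fence",(0,.0825),.029),("landing",(0,.054),.024),("empty",(-.062,.0545),.0225)]:
    w=R@l+t; q=project([*w,z],"top")[0]; print(n,w,q,(q-[345,195]+.5)*4.6-.5, project([*w,z],"scene")[0])
for n,uv,z in [("bluecap",(430,60),0.068),("blue",(434,190),.068),("white",((585+.5)/4.6+344.5,(410+.5)/4.6+194.5),.072)]:
    print(n,R.T@(back(uv,z,"top")[:2]-t))
E
```

```text
18.41912692978402 [ 0.59064886 -0.07099467] [[-0.3, -0.4], [-1.1, 0.1], [0.9, 0.4], [0.8, 0.0], [0.1, -0.1], [-0.4, -0.0]]
knob [ 0.63014458 -0.18959099] [482.92708619 231.15101789] [636.26459647 168.0946823 ] [430.81297071 318.65905485]
mag [ 0.59064886 -0.07099467] [428.87681977 246.42837319] [387.63337096 238.37051666] [373.40031683 288.27161572]
fence [0.56458168 0.00727891] [385.79730329 262.34598541] [189.46759512 311.59153289] [335.07189114 286.75463772]
landing [ 0.5735867  -0.01976105] [398.91677124 258.40433115] [249.81714771 293.45992328] [347.37385102 292.31476106]
empty [ 0.51460495 -0.03887655] [409.14778181 288.10370144] [296.8797963  430.07702664] [336.90972724 314.70885496]
bluecap [ 0.37058656 -0.14029683]
blue [ 0.10219866 -0.04819183]
white [-0.09191724 -0.04950932]
```

The rigid fit has residuals of about 1 mm or less, and the projected knob and magazine land on the picture's features. The empty cap is on the local -x side. Next I approach the knob and push it in with force monitoring.

```bash
cat >> h.py <<'E'
TH=np.radians(18.42);T0=np.array([0.59065,-0.07099]);RD=np.array([[np.cos(TH),-np.sin(TH)],[np.sin(TH),np.cos(TH)]])
def w(x,y,z): return [*(RD@np.array([x,y])/1000+T0),z/1000]
def rot(s):
    y=np.array([*(RD@[0,s]),0]);z=np.array([0,0,-1.]);return np.column_stack([np.cross(y,z),y,z])
E
python3 - <<'E'
from h import *
print(np.round(arm.current_tool_rot(),2).tolist())
q={s:arm.solve_ik(w(0,-156,150),rot(s)) for s in(1,-1)}; print(q)
s=min((k for k in q if q[k] is not None),key=lambda k:abs(q[k][5])); print(s)
O=rot(s); arm.grip(0.0)
arm.move_to(w(0,-156,180),O); arm.move_l(w(0,-156,15),O,feed=0.15)
print(arm.current_t(),arm.current_ee_pos(),w(0,-156,15),arm.current_force(),arm.current_width())
cv2.imwrite("pics/t1.png",cv2.resize(arm.snapshot("top")[175:325,340:540,::-1],None,fx=4,fy=4,interpolation=cv2.INTER_CUBIC))
E
```

```text
[[-0.94, 0.35, -0.0], [0.35, 0.94, -0.0], [0.0, -0.0, -1.0]]
{1: array([-2.39469241e+01,  3.58435358e+01,  7.33488964e+01, -2.54444375e-14,
        7.08075678e+01, -1.32366924e+02]), -1: array([-2.39469241e+01,  3.58435358e+01,  7.33488964e+01, -2.54444375e-14,
        7.08075678e+01,  4.76330759e+01])}
-1
5.8917 [ 0.64052051 -0.21924169  0.01592759] [np.float64(0.639942917115811), np.float64(-0.21899746035998927), 0.015] [-0.09847423  0.60294263 -0.08002197] -9.640588158684935e-05
```

View pics/t1.png

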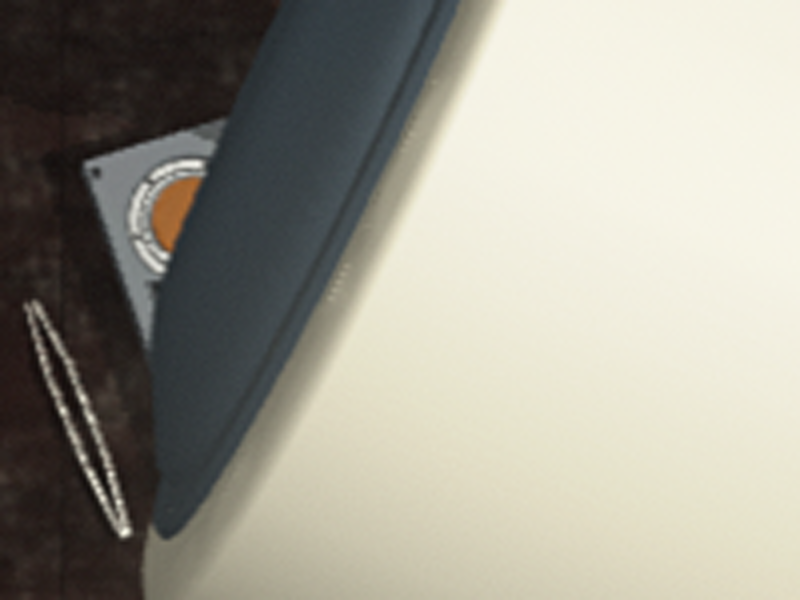

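The arm hides the dispenser here, with only the loaded cap visible at about (175,215). I'll rely on force feedback for the push.

```bash
python3 - <<'E'
from h import *
O=rot(-1); d=RD@[0,1.]; f0=np.array(arm.current_force())
def st():
    p=np.array(arm.current_ee_pos())[:2]; l=RD.T@(p-T0)*1000; return l, (np.array(arm.current_force())-f0)[:2]@d
contact=None
for y in range(-150,-60,2):
    if contact is not None and y>contact+48: break
    arm.move_l(w(0,y,15),O,feed=0.05); l,f=st()
    if contact is None and f<-2.5: contact=y; print("contact",y,l,f)
    if f<-30: break
print("near",y,l,f)
for k in np.arange(y,y+12,1.):
    arm.move_l(w(0,k,15),O,feed=0.03); l,f=st(); print(k,np.round(l,1),round(f,1))
    if f<-22: break
arm.sleep(0.15); print(st(),arm.current_t())
E
```

```text
contact -136 [ 7.10129530e-02 -1.36290501e+02] -3.5061193880381323
near -86 [  0.13443448 -88.67782573] -8.909128943819825
-86.0 [  0.1 -86.7] -9.2
-85.0 [  0.1 -85.8] -8.5
-84.0 [  0.1 -84.8] -9.0
-83.0 [  0.1 -83.9] -9.4
-82.0 [  0.1 -82.8] -8.9
-81.0 [  0.1 -81.9] -9.0
-80.0 [  0.1 -81.1] -11.2
-79.0 [  0.2 -81. ] -17.9
-78.0 [  0.3 -80.9] -24.4
(array([  0.25571795, -80.89749732]), np.float64(-23.23390645830375)) 16.3583
```

The hard stop came at 55 mm of travel. Now I retract and look from above the landing.

```bash
python3 - <<'E'
from h import *
O=rot(-1)
arm.move_l(w(0,-156,15),O,feed=0.12); arm.move_l(w(0,-156,110),O,feed=0.25)
q={s:arm.solve_ik(w(52,54.5,100),rot(s)) for s in(1,-1)}; print(q)
arm.grip(0.014)
arm.move_to(w(52,54.5,130),O); arm.sleep(.2)
im=arm.snapshot("wrist"); c=arm.get_calibration("wrist")
cv2.imwrite("pics/w2.png",im[...,::-1]); print(arm.current_t(),arm.current_width(), project([w(0,54,31),w(-62,54.5,22.5),w(0,0,45)],"wrist",c))
np.savez("w2.npz",K=c["intrinsics"],T=c["cam_to_world"])
E
```

```text
{1: array([-5.75400561e+00,  3.51381366e+01,  8.43781687e+01, -2.54444375e-14,
        6.04836947e+01, -1.14174006e+02]), -1: array([-5.75400561e+00,  3.51381366e+01,  8.43781687e+01, -2.54444375e-14,
        6.04836947e+01,  6.58259944e+01])}
19.2417 0.013881716437603553 [[317.82877159 295.86042568]
 [317.47412902 350.93109658]
 [381.84279948 303.07924515]]
```

View pics/w2.png

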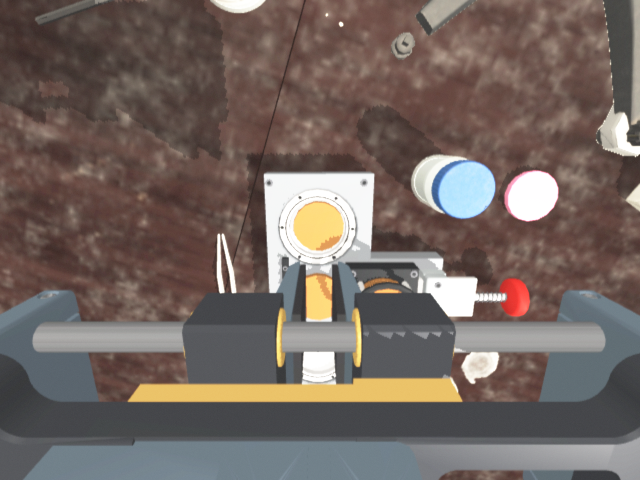

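The ejected disc is at (319,297), as predicted at (318,296), and the knob is out at (515,298). The seated disc is undisturbed. Next I lower the fingers beside the disc and push towards -x.

```bash
python3 - <<'E'
from h import *
O=rot(-1); d=RD@[1.,0]
arm.move_l(w(52,54.5,60),O,feed=0.15);arm.move_l(w(52,54.5,25.3),O,feed=0.06); f0=np.array(arm.current_force()); print(arm.current_ee_pos(),arm.current_force())
for x in [44,36,28,20,12,4,-4,-10,-14,-18,-20,-22,-24,-25.5]:
    arm.move_l(w(x,54.5,25.3),O,feed=0.04); f=np.array(arm.current_force())-f0
    l=RD.T@(np.array(arm.current_ee_pos())[:2]-T0)*1000
    print(x,np.round(l,1),round(arm.current_ee_pos()[2]*1e3,1),round(f[:2]@d,2),round(f[2],1))
    if f[:2]@d>8: print("stop");break
arm.move_l(w(x+10,54.5,25.3),O,feed=0.08)
arm.move_l(w(x+10,54.5,110),O,feed=0.2);arm.move_to(w(52,54.5,130),O); 
print(arm.current_t()); im=arm.snapshot("wrist");cv2.imwrite("pics/w3.png",im[150:450,160:560,::-1])
cv2.imwrite("pics/t3.png",cv2.resize(arm.snapshot("top")[175:325,340:500,::-1],None,fx=4,fy=4,interpolation=cv2.INTER_CUBIC))
E
```

```text
[ 0.62286618 -0.0028352   0.02531186] [-0.61597246 -0.81349796  0.75170868]
44 [43.7 54.5] 25.6 0.2 -0.7
36 [35.7 54.5] 25.3 1.05 0.0
28 [27.7 54.5] 25.3 0.99 -0.9
20 [19.7 54.5] 25.3 0.54 -1.0
12 [11.7 54.5] 25.3 1.14 -0.3
4 [ 3.8 54.5] 25.3 0.97 0.4
-4 [-4.3 54.5] 25.3 0.96 -1.2
-10 [-10.3  54.5] 25.3 1.15 -0.9
-14 [-14.3  54.5] 25.3 0.06 0.3
-18 [-18.3  54.5] 25.3 0.7 -0.9
-20 [-20.1  54.5] 25.3 1.17 -0.9
-22 [-22.1  54.5] 25.3 1.23 -0.7
-24 [-24.1  54.5] 25.3 0.66 -1.1
-25.5 [-25.6  54.5] 25.3 1.66 -0.3
26.0667
```

View pics/w3.png

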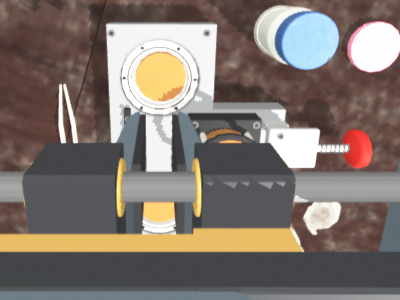

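The landing is clear and the disc is near the cap, at about crop (158,212), half hidden by the gripper. I'll swing clear and look from above.

```bash
python3 - <<'E'
from h import *
arm.move_l(w(52,54.5,200),rot(-1),feed=0.3)
q=np.array(arm.current_joint_positions()); q[0]+=45; arm.move_joints(q); print(arm.current_t())
im=arm.snapshot("top"); cv2.imwrite("pics/t4.png",cv2.resize(im[195:325,345:500,::-1],None,fx=4.6,fy=4.6,interpolation=cv2.INTER_CUBIC))
for z in (15.5+7,29.5): print((project(w(-62,54.5,z),"top")[0]-[345,195]+.5)*4.6-.5)
E
```

```text
28.2833
[296.87159081 430.07542192]
[299.87726504 428.50156723]
```

View pics/t4.png

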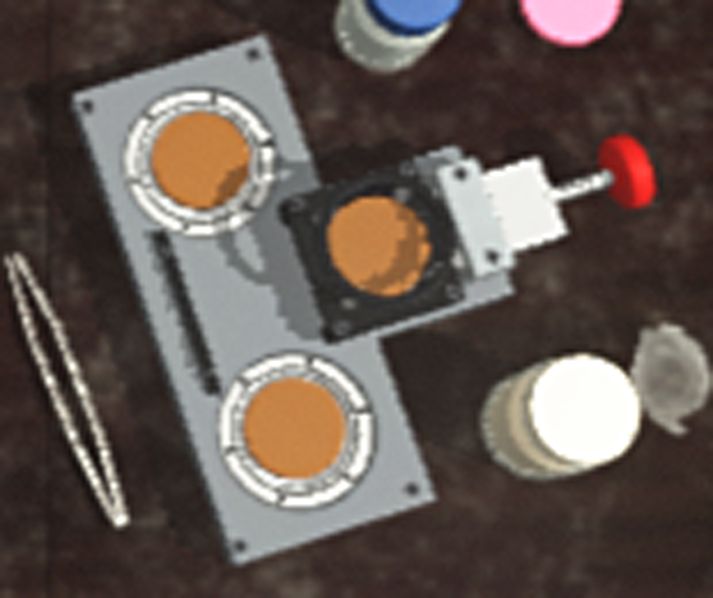

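The disc looks concentric in the seat at crop (295,428), against an expected (297,430). As a quick numeric check, I'll compare both seated discs by blob.

```bash
python3 - <<'E'
from h import *
im=arm.snapshot("top"); im=cv2.resize(im,None,fx=4,fy=4,interpolation=cv2.INTER_CUBIC)
h=cv2.cvtColor(im,cv2.COLOR_RGB2HSV); m=cv2.inRange(h,(5,110,50),(20,255,255)); m[:195*4]=0;m[325*4:]=0;m[:,:345*4]=0;m[:,500*4:]=0
for c in cv2.findContours(m,cv2.RETR_EXTERNAL,cv2.CHAIN_APPROX_NONE)[0]:
    if cv2.contourArea(c)>2000:
        e=cv2.fitEllipse(cv2.convexHull(c)); uv=(np.array(e[0])+.5)/4-.5
        print(np.round(e[0],1),np.round(e[1],1),round(e[2]),np.round(RD.T@(back(uv,.0225,"top")[:2]-T0)*1000,1))
E
```

```text
[1635.4 1152.3] [85.5 87.6] 125 [-60.9  55.5]
[1709.4  992.8] [84.7 94.2] 128 [ 3.1 -7.3]
[1554.2  919.2] [83.  84.4] 82 [62.9 54.3]
```

The size and centre match a seated disc: it is about 1.5 mm off centre, and its slightly larger size is explained by camera depth. I'm handing the job in.

```bash
python3 -c "
from rig import arm
print(arm.sign_off(),arm.current_t())"
```

```text
the job is handed in; nothing more can be done
the job is handed in; nothing more can be done
```

I pushed the plunger to its stop once and it sprang back. One disc came out, I nudged it into the empty end cap's seat (about 1.5 mm off centre in the overhead picture), and I handed the job in at about 28 s; no verdict was returned.

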